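# Free the window-latch link with the forked scraper

### The arm

A 6-joint arm with a two-finger parallel gripper is mounted at the origin on the work surface. World frame = base frame: x ahead of the robot, y to its left, z up, the work surface at z = 0. Lengths are in m, angles in rad, forces in N, time in s.
With the tool pointing down it reaches from about 0.375 to 0.9 m from the base axis. Payload 3.1 kg.
Tool frame: the origin (TCP) lies midway between the tips of the shut fingers; the grasp point (between the pads) lies 19 mm behind it; x points along the fingers, z is the direction in which the jaws open and shut, and the axes are right-handed (so a half turn about x gives the same grasp; the last joint's range is limited). The gripper opens to 85 mm and grips with 20 to 120 N. Pads are 22 mm wide; open, the fingers measure 114 mm over their backs; the gripper's body (76 mm by 85 mm) begins 54 mm behind the grasp point. The pads swing forward as they close: fully open they stand 13 mm farther back than shut.
Start: joints at [-1.29, 0.527, 1.433, -0, 1.181, -0.178], TCP at [0.277, -0.56, 0.231] pointing down, gripper open.
Joint ranges: [-3.08, 3.08], [-0.75, 2.2], [0.22, 2.44], [-1.43, 4.57], [0, 2.65], [-2.85, 2.85]. Speed limits (rad/s): [2.79, 2.79, 3.14, 3.14, 3.14, 3.14].

### API

Orientations are given as a unit quaternion [x, y, z, w].
In Python, from station import telemetry, optics, manip gives the robot as it stands.
- The arm moves only by the tool step_arm, never from a script. Its argument "commands" is a list of rows, each a list of 4 numbers: the shift along the tool's x, y, z in m, then the turn about the tool's x in rad. A call has 1 to 8 rows; each row is the pose to reach, as a shift and turn from the pose measured when the call began, along the tool's axes at that moment; what a row does not reach only later rows make up. A row lasts 1/12 s, in which the tool goes at most 41.7 mm and 7.16 degrees, less where a joint would pass 70% of its speed; a pose out of reach is approached as far as the arm can. A call with a gripper value outside its range is refused whole. "jaw" is the finger opening in m, from 0 to 0.0854, set as the call begins (left out, the last holds). The fingers move at their own pace and stop on an object; "grip_force" is the grip in N (left out, the last holds). Time passes only in rows, so rows that repeat a pose let the fingers close. It gives the time, the measured TCP pose, the force and the opening at its end, in the units of the state.
- telemetry.sense(): the state, without advancing time (a new reading comes with each control period).
- optics.snapshot(name): name is "side" or "top" or "wrist"; returns the picture (400x640x3 uint8, red, green, blue); there is no depth.
- optics.camera_params(name): a dict with "mtx" (3x3 intrinsics, pixels), "origin" and "attitude" of the camera in the world. Camera axes: x right, y down, z forward; pixel columns grow to the right and rows downward; lengths in m; the calibration is good to about 2 mm. A picture is of the moment at which its call begins: read the wrist's pose just before it. camera_params takes no time and is no camera call; for the wrist camera it gives the pose at the moment of the call.
- manip.sign_off(): hands the job in, once; it reports no verdict.
The state is a dict: "t": time; "q": joint angles; "qd": joint speeds; "tau": joint torques, N m; "tcp_pos": TCP position; "tool_rot": TCP orientation; "force": force on the tool from outside, world axes, zero at the start; "ft_torque": the same for the moment, N m; "finger_gap": opening from 0.0 (shut) to 1.0 (fully open).
Only numpy, scipy, OpenCV 4.12 (cv2) and the standard library are available. Lean on these libraries where they do the work, as an engineer would, in place of code of your own. Each camera call takes 0.05 s, during which the arm holds its last target.

### The job

Pick up the black forked scraper, set its two prongs over the thin bare part of the window latch's spring bar, and push the red collar sideways against the spring until the brass link drops off the bar into the steel bowl. Let the bar spring back, then stand the forked scraper upright in the white tray it came from and let go. Do not touch the spring bar or the link with the gripper itself, and do not move the bowl away.

Things in the scene. Friction and masses are not known exactly. Their poses are not given: they have to be found in the camera images.
- fork_grip (a point): Mid-handle of the black forked scraper (120 g), upright on its prongs, tips 74 mm below this point (the other scraper, blue with a plain blade, is not wanted). z up, x its width, y its thickness. Handle 40 (x) x 26 (y) mm, 48-102 mm above the tips: grasp across y. Bridge 64 x 20 mm at 34-48 mm; below it two prongs 17 x 20 mm, 34 mm long, 30 mm notch between them, open downwards.
- tray_a_in (a point): Centre of the inner floor of the forked scraper's own white tray (fixed), 4 mm above the shelf. Inside 86 mm along its x and 42 mm along its y; walls 4 mm thick, top 12 mm above this floor.
- neck (a point): Fixed point on the bar's axis, 130 mm above the shelf: middle of the bare stretch (8 mm thick, 46 mm long) where the fork goes on from above. z up, y along the bar. The grey lug is 23 mm off towards +y (top 12 mm above the axis), the red collar's face 23 mm off towards -y; a rail on the -x side, 52 mm off, 12 mm above the axis. Grey spring block 67 mm off at -y, top 18 mm above.
- bar (a joint): Spring bar's travel towards the -y of neck, m: 0 at rest, 0.028 at the stop. Red collar 44 mm across, 8 mm thick. With the prongs either side of the bar, tips about 16 mm below its axis (at most 30), push the collar towards -y. Spring 2 N at rest, 5 N at the stop; it springs back. The link comes off at 0.015 to 0.020; 0.024 is ample.
- link: Brass link, 60 mm long, 30 mm wide, 10 mm thick, 0.09 kg, with a 16 mm square eye at its upper end by which it hangs on the tip of the spring bar, between the two grey lugs, 39 mm towards +y from neck. Origin at mid-length; z along its length towards the eye.
- bowl_in (a point): Centre of the inner floor of the stainless steel bowl (loose, 136 mm across at the rim, 50 mm high) that stands on the shelf right under the link.
Things that resemble listed ones, but are neither listed nor needed, are in the scene too. Of the things that look like the part that bears bowl_in, take the one that is farthest to the robot's left at the start.

How it is judged:
On the way, in this order (a step that is already met when the one before it is completed fails the run):
1. the forked scraper pushes the spring bar's collar back by more than 10 mm (value of joint bar above 0.01 m and contact force between fork and bar above 0.5 N), for 0.03 s.
2. the link has dropped into the bowl (horizontal distance between link and bowl_in below 0.065 m and height (world z) of link below 0.07 m), for 0.2 s.
At the end, for the whole second after the job is handed in: The link lies at rest in the bowl (its middle within 65 mm of the bowl's centre, below 70 mm), the bowl within 40 mm of its start, the bar within 4 mm of rest, and the forked scraper stands in its own tray, within 20 degrees of upright, handle within 35 mm of the tray's centre, prongs on its floor (all of step 2 and linear speed of link below 0.05 m/s and value of joint bar below 0.004 m and horizontal distance between fork_grip and tray_a_in below 0.035 m and z of fork_grip in the frame of tray_a_in between 0.06 and 0.082 m and angle between fork_grip's own z axis and vertical below 0.35 rad and distance of bowl_in from where it was at the start of the episode below 0.04 m); the robot touches nothing.
It fails at once if the gripper or arm itself touches the spring bar or the link (contact force between any of the fingers, the arm and bar above 0.5 N or contact force between any of the fingers, the arm and link above 0.5 N).
It also fails if it takes over 51 s, if anything falls off the work surface, if the arm or the gripper's body presses on something with over 40 N, if the wrist force passes 120 N, or if a joint passes its speed limit or range.

## Working session

There is one attempt and no reset: what is moved stays moved. The work goes in short steps, Python scripts to look and compute and a tool call to move; the robot and the scene stay as the last step left them, time stands still between calls to the robot, and variables do not carry over. Pictures are saved under pics/ and viewed, and the job is handed in when it is done.

Besides the shell and the picture viewer there is one more tool, called as name(argument=value, ...), one argument or row to a line, values as JSON. step_arm: Moves the arm, as the interface text tells. Its arguments: {"type":"object","properties":{"commands":{"type":"array","items":{"type":"array","items":{"type":"number"}}},"jaw":{"type":"number"},"grip_force":{"type":"number"}},"required":["commands"]}

```bash
mkdir -p pics; ls
python3 - <<'E'
from station import telemetry, optics
import cv2
s=telemetry.sense()
for k in('t','tcp_pos','tool_rot','force','finger_gap'):print(k,s[k])
for n in('side','top','wrist'):
    p=optics.camera_params(n); print(n,p)
    cv2.imwrite(f'pics/{n}0.png',optics.snapshot(n)[:,:,::-1])
E
```

```text
pics
t 0.0
tcp_pos [ 0.27718815 -0.55936348  0.2303188 ]
tool_rot [ 0.3734296   0.60136426 -0.37237506  0.60020679]
force [ 0.57195798 -0.26958325 -0.09780857]
finger_gap 0.9971738328892377
side {'mtx': array([[448.07601601,   0.        , 313.38366114],
       [  0.        , 448.07601601, 205.41134021],
       [  0.        ,   0.        ,   1.        ]]), 'origin': array([0.16568691, 0.77226213, 0.64426387]), 'attitude': array([-0.20183279,  0.84154544, -0.48514358,  0.12530162])}
top {'mtx': array([[478.28222788,   0.        , 325.55834453],
       [  0.        , 478.28222788, 202.32586759],
       [  0.        ,   0.        ,   1.        ]]), 'origin': array([ 0.48766193, -0.0418921 ,  1.23401163]), 'attitude': array([ 0.71085267, -0.70194643,  0.0233604 , -0.0376029 ])}
wrist {'mtx': array([[286.5737569 ,   0.        , 322.83291647],
       [  0.        , 286.5737569 , 199.63817732],
       [  0.        ,   0.        ,   1.        ]]), 'origin': array([ 0.35034508, -0.52142737,  0.37335984]), 'attitude': array([ 0.83865816, -0.52010016, -0.0859161 ,  0.13699178])}
```

View pics/side0.png

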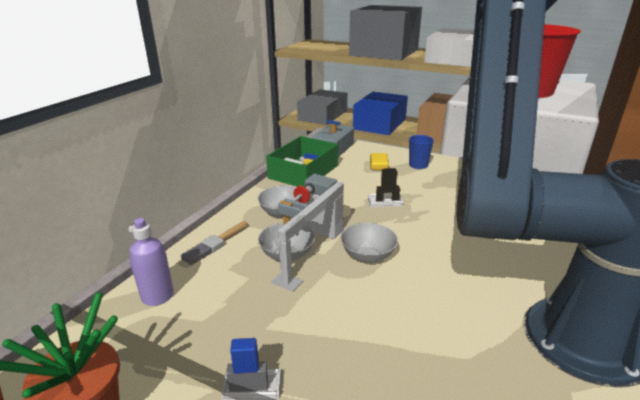

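View pics/top0.png

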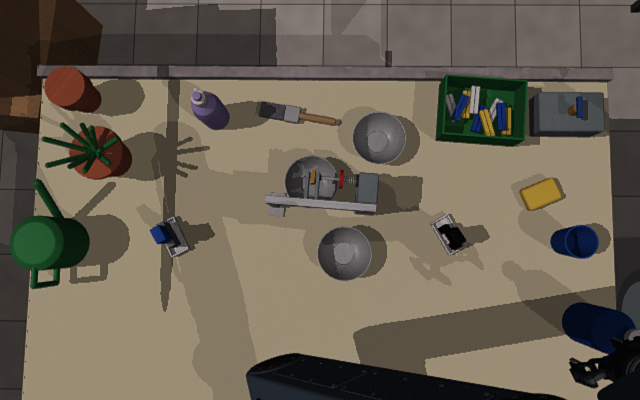

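View pics/wrist0.png

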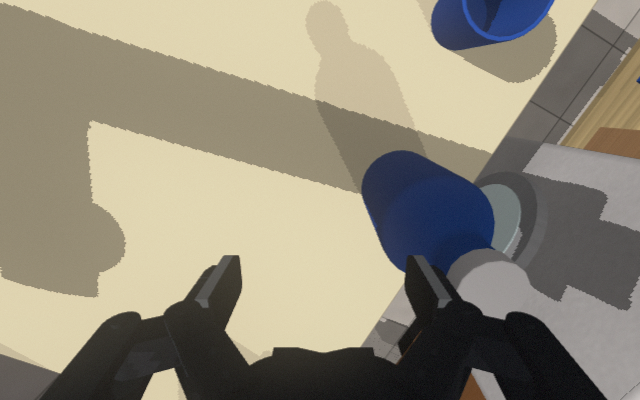

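Top view: up is +x and left is +y. The black fork is at about (450,236) and the latch at (320-370,170-210). The bowl under the link is at (311,180), which is the leftmost bowl. Next I'll enlarge these areas.

```bash
cat > h.py <<'E'
import numpy as np, cv2
from scipy.spatial.transform import Rotation as R
from station import telemetry, optics
def cam(n):
    p=optics.camera_params(n); return p['mtx'],np.array(p['origin']),R.from_quat(p['attitude']).as_matrix()
def ray(c,u,v):
    K,o,A=c; return o, A@np.linalg.solve(K,[u,v,1.])
def onz(c,u,v,z):
    o,d=ray(c,u,v); return o+d*(z-o[2])/d[2]
def proj(c,P):
    K,o,A=c; x=(np.atleast_2d(P)-o)@A@K.T; return x[:,:2]/x[:,2:]
def tri(c1,p1,c2,p2):
    o1,d1=ray(c1,*p1);o2,d2=ray(c2,*p2)
    s,_,_,_=np.linalg.lstsq(np.c_[d1,-d2],o2-o1,rcond=None)
    a=o1+s[0]*d1;b=o2+s[1]*d2
    return (a+b)/2,np.linalg.norm(a-b)
def crop(src,dst,x0,y0,x1,y1,f):
    im=cv2.imread(src)[y0:y1,x0:x1]; cv2.imwrite(dst,cv2.resize(im,None,fx=f,fy=f,interpolation=cv2.INTER_CUBIC))
E
python3 - <<'E'
from h import *
crop('pics/top0.png','pics/top0_latch.png',255,140,395,225,5)
crop('pics/top0.png','pics/top0_fork.png',420,200,500,260,9)
crop('pics/side0.png','pics/side0_latch.png',245,160,405,290,5)
crop('pics/side0.png','pics/side0_fork.png',350,160,430,215,9)
for n in('side','top'):
    c=cam(n);print(n,c[2].round(3))
E
```

```text
side [[-0.887 -0.218  0.407]
 [-0.461  0.448 -0.766]
 [-0.015 -0.867 -0.498]]
top [[ 0.013 -0.996  0.086]
 [-1.    -0.012  0.021]
 [-0.02  -0.086 -0.996]]
```

View pics/top0_latch.png

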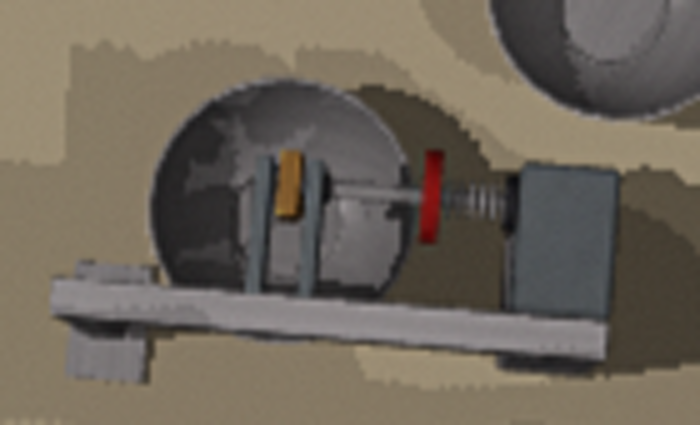

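View pics/top0_fork.png

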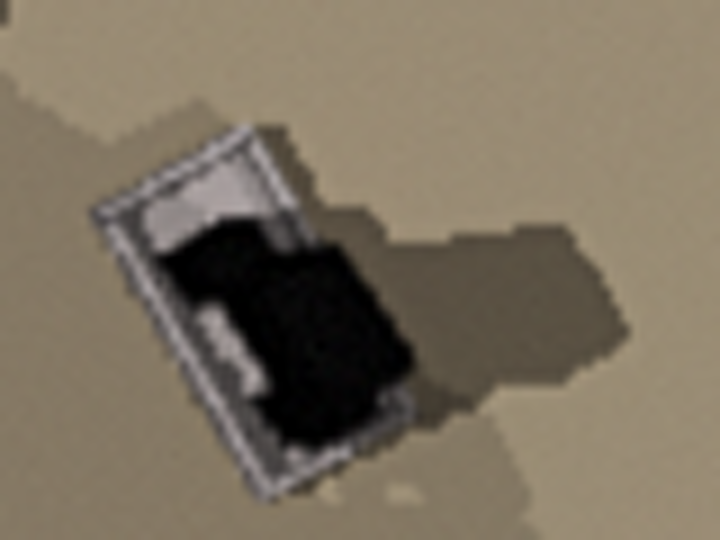

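View pics/side0_latch.png

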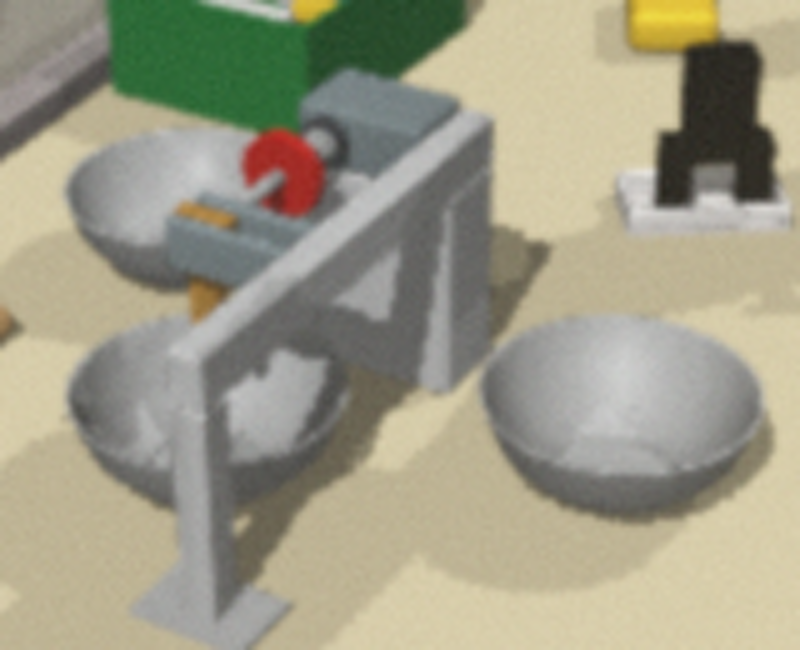

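View pics/side0_fork.png

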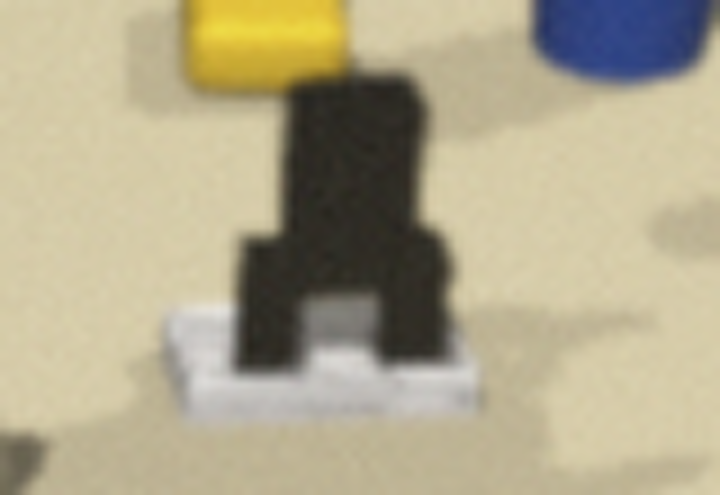

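```bash
cat > meas.py <<'E'
from h import *
from scipy.optimize import minimize
T=cam('top');S=cam('side')
def pt(u,v,x0,y0,f): return ((u+.5)/f-.5+x0,(v+.5)/f-.5+y0)
L=lambda u,v:pt(u,v,255,140,5)
F=lambda u,v:pt(u,v,420,200,9)
a=onz(T,*L(330,190),.13);b=onz(T,*L(425,196),.13)
print('lug face',a,'collar face',b,'len',np.linalg.norm(a-b),'mid',(a+b)/2,'yaw of bar',np.degrees(np.arctan2(*( (a-b)[[1,0]]))))
for p in[(55,297),(605,340)]: print('rail',onz(T,*L(*p),.142))
r=[onz(T,*F(*p),.016) for p in[(245,130),(97,210),(268,495),(412,405)]]
for q in r:print('tray',q)
print('tray centre',np.mean(r,0),[np.linalg.norm(r[i]-r[i-1]) for i in range(4)])
# bowl rim ellipse in top crop
for p in[(152,195),(410,185),(290,80)]: print('bowlrim',onz(T,*L(*p),.05))
def boxes(x,y,yaw,z0=.004):
    B=[((-.02,.02),(-.013,.013),(.048,.102)),((-.032,.032),(-.01,.01),(.034,.048)),((-.032,-.015),(-.01,.01),(0,.034)),((.015,.032),(-.01,.01),(0,.034))]
    c,s=np.cos(yaw),np.sin(yaw);o=[]
    for X,Y,Z in B:
        P=np.array([[i,j,k] for i in X for j in Y for k in Z])
        o.append(np.c_[x+c*P[:,0]-s*P[:,1],y+s*P[:,0]+c*P[:,1],z0+P[:,2]])
    return o
def mask(C,bx,shape,f,org):
    m=np.zeros(shape,np.uint8)
    for P in bx:
        q=((proj(C,P)-org+.5)*f).astype(np.float32)
        h=cv2.convexHull(q); cv2.fillConvexPoly(m,np.round(h*8).astype(np.int32),255,shift=3)
    return m
def fit(x0,ts=(('top',T,(420,200,500,260),'pics/top0.png'),('side',S,(350,160,430,215),'pics/side0.png'))):
    obs=[]
    for n,C,(a,b,c,d),f in ts:
        im=cv2.imread(f)[b:d,a:c]; g=im.max(2)
        g=cv2.resize(g,None,fx=6,fy=6,interpolation=cv2.INTER_LINEAR)
        obs.append((C,(g<(40 if n=='top' else 75)),(a,b)))
    def cost(p):
        return sum(np.mean((mask(C,boxes(p[0],p[1],p[2]),m.shape,6,np.array(o))>0)!=m) for C,m,o in obs)
    best=None
    for yaw in np.radians(np.arange(x0[2]-30,x0[2]+31,10)):
        r=minimize(cost,[x0[0],x0[1],yaw],method='Nelder-Mead',options=dict(initial_simplex=[[x0[0],x0[1],yaw],[x0[0]+.01,x0[1],yaw],[x0[0],x0[1]+.01,yaw],[x0[0],x0[1],yaw+.15]]))
        if best is None or r.fun<best.fun:best=r
    print('fork',best.x[:2],np.degrees(best.x[2]),best.fun)
    for i,(C,m,o) in enumerate(obs):
        k=mask(C,boxes(*best.x),m.shape,6,np.array(o)); cv2.imwrite(f'pics/fit{i}_{np.random.randint(999)}.png',cv2.merge([k,(m*255).astype(np.uint8),k*0]))
    return best.x
if __name__=='__main__':
    c=np.mean(r,0); e=r[0]-r[3]; fit([c[0],c[1],np.degrees(np.arctan2(e[1],e[0]))])
E
python3 meas.py; ls pics
```

```text
lug face [ 0.64062562 -0.00666504  0.13      ] collar face [ 0.63828629 -0.05091327  0.13      ] len 0.04431002913360647 mid [ 0.63945595 -0.02878915  0.13      ] yaw of bar 86.9736908870922
rail [0.58800028 0.11874117 0.142     ]
rail [ 0.57119468 -0.13377414  0.142     ]
tray [ 0.56670002 -0.32479472  0.016     ]
tray [ 0.54360655 -0.28310063  0.016     ]
tray [ 0.46439398 -0.33035335  0.016     ]
tray [ 0.49004347 -0.37074065  0.016     ]
tray centre [ 0.51618601 -0.32724734  0.016     ] [np.float64(0.0893714424179916), np.float64(0.04766241374120908), np.float64(0.0922358388376154), np.float64(0.047843807237789866)]
bowlrim [0.64823345 0.084889   0.05      ]
bowlrim [ 0.65465477 -0.04402248  0.05      ]
bowlrim [0.70711686 0.0167554  0.05      ]
fork [ 0.5088483  -0.32744104] 30.468628835510934 0.04488268097643097
fit0_265.png
fit1_703.png
side0.png
side0_fork.png
side0_latch.png
top0.png
top0_fork.png
top0_latch.png
wrist0.png
```

```bash
python3 -c "
import cv2,glob,numpy as np
a=[cv2.imread(f) for f in sorted(glob.glob('pics/fit*'))]
w=max(i.shape[1] for i in a)
cv2.imwrite('pics/fits.png',cv2.resize(np.vstack([np.pad(i,((0,0),(0,w-i.shape[1]),(0,0))) for i in a]),None,fx=.8,fy=.8))"
```

```text
(no output)
```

View pics/fits.png

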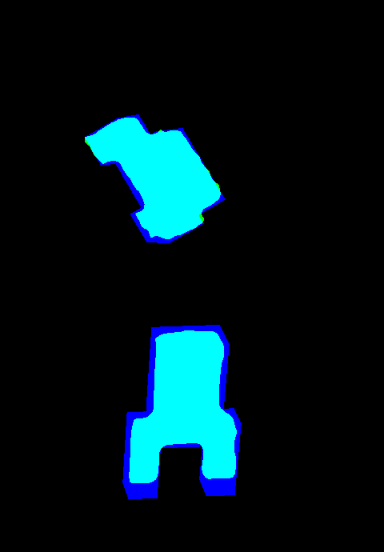

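```bash
cat > mv.py <<'E'
from h import *
import sys
def plan(target,jawyaw,note=''):
    """jawyaw: deg of world direction of tool z (mod 180)"""
    s=telemetry.sense(); A=R.from_quat(s['tool_rot']).as_matrix(); p=np.array(s['tcp_pos'])
    d=A.T@(np.array(target)-p)
    cur=np.degrees(np.arctan2(A[1,2],A[0,2]))
    dy=(jawyaw-cur+90)%180-90
    # turn about tool x (down) : positive turn = negative yaw
    print(note,'t',round(s['t'],2),'pos',p.round(4),'toolx',A[:,0].round(3),'jawyaw',round(cur,2),'shift',d.round(4),'turn',round(np.radians(-dy),4),'F',s['force'].round(2),'gap',round(s['finger_gap'],3),'q6',s['q'][5].round(2))
if __name__=='__main__': plan([float(v) for v in sys.argv[1:4]],float(sys.argv[4]))
E
python3 mv.py .509 -.3274 .19 120.5
```

```text
t 0.15 pos [ 0.2772 -0.5595  0.2305] toolx [-0.     0.002 -1.   ] jawyaw -63.66 shift [ 0.0408  0.3107 -0.1051] turn -0.0725 F [ 0.15 -0.76 -0.33] gap 0.999 q6 -0.18
```

step_arm(
  commands=[
    [0.005, 0.04, -0.013, -0.02],
    [0.01, 0.08, -0.027, -0.04],
    [0.015, 0.12, -0.04, -0.06],
    [0.02, 0.16, -0.054, -0.0725],
    [0.025, 0.2, -0.067, -0.0725],
    [0.03, 0.24, -0.081, -0.0725],
    [0.04, 0.28, -0.094, -0.0725],
    [0.04, 0.311, -0.105, -0.0725],
  ],
  jaw=0.0854,
)

```text
t: 0.82
tcp_pos: [0.5098, -0.325, 0.1893]
tool_rot: [0.352, 0.615, -0.35, 0.613]
force: [-0.6, 0.6, -0.8]
finger_gap: 1.003
```

```bash
python3 mv.py .509 -.3274 .15 120.5
python3 - <<'E'
from h import *
c=cam('wrist'); im=optics.snapshot('wrist'); cv2.imwrite('pics/wrist1.png',im[:,:,::-1])
import pickle; pickle.dump((c,telemetry.sense()),open('w1.pkl','wb'))
E
```

```text
t 0.82 pos [ 0.5098 -0.325   0.1893] toolx [-0.002  0.004 -1.   ] jawyaw -59.5 shift [ 0.0393 -0.0019  0.0018] turn -0.0 F [-0.62  0.6  -0.76] gap 1.003 q6 0.29
```

View pics/wrist1.png

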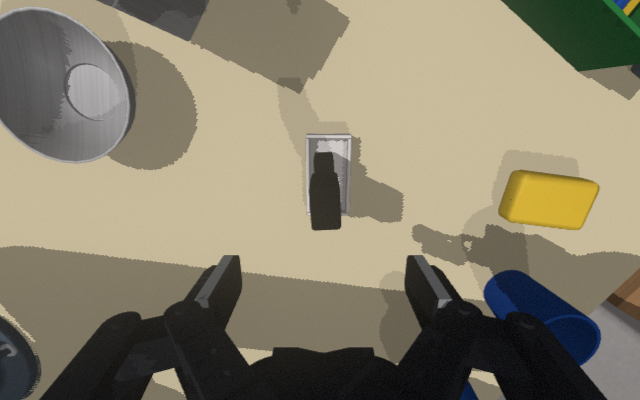

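Run:
```python
import pickle
from h import *
import meas
c,s=pickle.load(open('w1.pkl','rb'))
im=cv2.imread('pics/wrist1.png')
for P in meas.boxes(.5088,-.3274,np.radians(30.5)):
    h=cv2.convexHull(proj(c,P).astype(np.float32)).astype(int); cv2.polylines(im,[h],1,(0,0,255))
def tray(x,y,yaw):
    e=np.array([np.cos(yaw),np.sin(yaw)]);n=np.array([-e[1],e[0]])
    q=[np.r_[np.array([x,y])+a*.047*e+b*.025*n,.016] for a,b in((1,1),(-1,1),(-1,-1),(1,-1))]
    cv2.polylines(im,[proj(c,np.array(q)).astype(int)],1,(0,255,0))
tray(.5162,-.3272,np.radians(31))
cv2.imwrite('pics/wrist1o.png',cv2.resize(im[115:245,250:400],None,fx=5,fy=5,interpolation=cv2.INTER_NEAREST)[:600])
```

```text
lug face [ 0.64062562 -0.00666504  0.13      ] collar face [ 0.63828629 -0.05091327  0.13      ] len 0.04431002913360647 mid [ 0.63945595 -0.02878915  0.13      ] yaw of bar 86.9736908870922
rail [0.58800028 0.11874117 0.142     ]
rail [ 0.57119468 -0.13377414  0.142     ]
tray [ 0.56670002 -0.32479472  0.016     ]
tray [ 0.54360655 -0.28310063  0.016     ]
tray [ 0.46439398 -0.33035335  0.016     ]
tray [ 0.49004347 -0.37074065  0.016     ]
tray centre [ 0.51618601 -0.32724734  0.016     ] [np.float64(0.0893714424179916), np.float64(0.04766241374120908), np.float64(0.0922358388376154), np.float64(0.047843807237789866)]
bowlrim [0.64823345 0.084889   0.05      ]
bowlrim [ 0.65465477 -0.04402248  0.05      ]
bowlrim [0.70711686 0.0167554  0.05      ]
```

View pics/wrist1o.png

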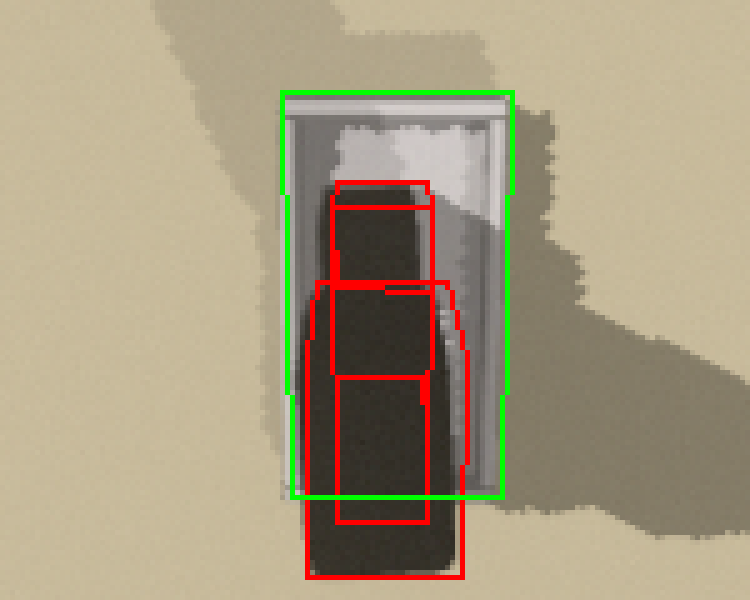

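The wrist overlay agrees with the fork fit to about 1.5 mm: fork top at (325,205), tray at (328,175). Next I'll descend and grasp.

step_arm(
  commands=[
    [0.03, -0.002, 0.002, 0],
    [0.06, -0.002, 0.002, 0],
    [0.09, -0.002, 0.002, 0],
    [0.115, -0.002, 0.002, 0],
    [0.124, -0.002, 0.002, 0],
    [0.124, -0.002, 0.002, 0],
  ],
)

```text
t: 1.37
tcp_pos: [0.5125, -0.3196, 0.0629]
tool_rot: [0.353, 0.618, -0.346, 0.612]
force: [-0.4, 0.6, 0.4]
finger_gap: 1.003
```

```bash
python3 mv.py .509 -.3274 .065 120.5
```

```text
t 1.37 pos [ 0.5125 -0.3196  0.0629] toolx [-0.003  0.012 -1.   ] jawyaw -59.24 shift [-0.0022 -0.007   0.0049] turn 0.0046 F [-0.4   0.6   0.43] gap 1.003 q6 0.28
```

step_arm(
  commands=[
    [-0.002, -0.007, 0.005, 0.004],
    [-0.002, -0.007, 0.005, 0.004],
    [-0.002, -0.007, 0.005, 0.004],
  ],
)

```text
t: 1.62
tcp_pos: [0.5098, -0.3293, 0.0666]
tool_rot: [0.354, 0.615, -0.348, 0.612]
force: [0.0, -0.9, 0.2]
finger_gap: 0.999
```

```bash
python3 mv.py .509 -.3274 .065 120.5
```

```text
t 1.62 pos [ 0.5098 -0.3293  0.0666] toolx [-0.     0.009 -1.   ] jawyaw -59.54 shift [ 0.0016  0.0003 -0.002 ] turn -0.0006 F [ 0.   -0.88  0.19] gap 0.999 q6 0.27
```

step_arm(
  commands=[
    [0.001, 0, -0.001, 0],
    [0.001, 0, -0.001, 0],
    [0.001, 0, -0.001, 0],
    [0.001, 0, -0.001, 0],
    [0.001, 0, -0.001, 0],
    [0.001, 0, -0.001, 0],
    [0.001, 0, -0.001, 0],
    [0.001, 0, -0.001, 0],
  ],
  jaw=0.0,
  grip_force=60,
)

```text
t: 2.28
tcp_pos: [0.5094, -0.3284, 0.066]
tool_rot: [0.354, 0.615, -0.348, 0.612]
force: [1.1, -0.2, 3.7]
finger_gap: 0.292
```

```bash
python3 mv.py .509 -.3274 .265 120.5
```

```text
t 2.28 pos [ 0.5094 -0.3284  0.066 ] toolx [ 0.     0.009 -1.   ] jawyaw -59.53 shift [-0.199   0.0011 -0.0026] turn -0.0005 F [ 1.15 -0.16  3.7 ] gap 0.292 q6 0.27
```

step_arm(
  commands=[
    [-0.02, 0, 0, 0],
    [-0.05, 0, 0, 0],
    [-0.08, 0, 0, 0],
    [-0.11, 0, 0, 0],
    [-0.14, 0, 0, 0],
    [-0.17, 0, 0, 0],
    [-0.195, 0, 0, 0],
    [-0.195, 0, 0, 0],
  ],
)

```text
t: 2.95
tcp_pos: [0.5117, -0.3323, 0.2665]
tool_rot: [0.353, 0.611, -0.349, 0.616]
force: [0.9, 0.2, -0.6]
finger_gap: 0.299
```

```bash
python3 - <<'E' | tail -8
from meas import *
Sd=lambda u,v:pt(u,v,245,160,5)
print('collar',tri(T,L(432,197),S,Sd(285,172)))
# link eye top / lug near-end corners
print('blockcorner',tri(T,L(612,172),S,Sd(348,70)))
for n,p in(('collar',[.6383,-.0549,.13]),('neck',[.6395,-.0288,.13])):
    q=(proj(S,p)[0]-[245,160]+.5)*5; print(n,q)
E
python3 mv.py .6395 -.0288 .26 86.4;python3 - <<'E'
from h import *
for n in('side','wrist'):
    im=optics.snapshot(n); cv2.imwrite(f'pics/{n}2.png',im[:,:,::-1])
E
```

```text
tray centre [ 0.51618601 -0.32724734  0.016     ] [np.float64(0.0893714424179916), np.float64(0.04766241374120908), np.float64(0.0922358388376154), np.float64(0.047843807237789866)]
bowlrim [0.64823345 0.084889   0.05      ]
bowlrim [ 0.65465477 -0.04402248  0.05      ]
bowlrim [0.70711686 0.0167554  0.05      ]
collar (array([ 0.63712845, -0.05447702,  0.1305536 ]), np.float64(0.001428406115208343))
blockcorner (array([ 0.64638624, -0.13687419,  0.14730401]), np.float64(0.003344880017346202))
collar [282.35558226 172.47941784]
neck [253.58081812 195.52766191]
 t 2.95 pos [ 0.5117 -0.3323  0.2665] toolx [ 0.008  0.001 -1.   ] jawyaw -59.52 shift [ 0.0078  0.264  -0.1968] turn 0.5948 F [ 0.89  0.2  -0.59] gap 0.299 q6 0.27
```

View pics/wrist2.png

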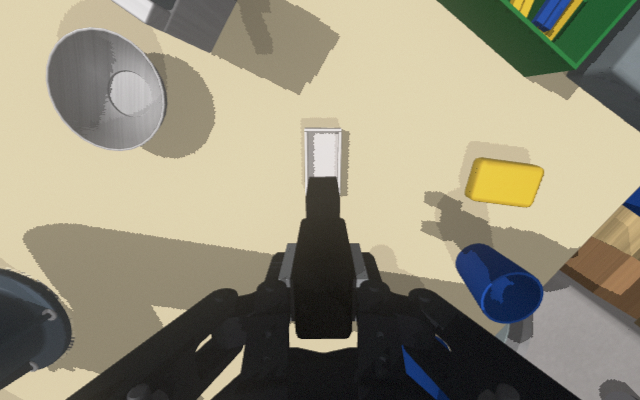

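View pics/side2.png

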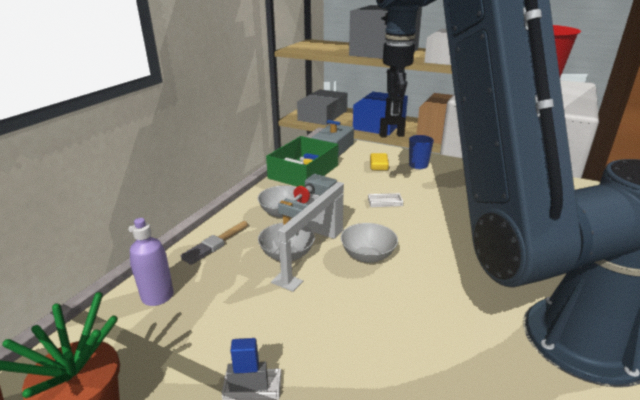

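step_arm(
  commands=[
    [0, 0.025, -0.02, 0.08],
    [0, 0.06, -0.045, 0.16],
    [0, 0.09, -0.067, 0.24],
    [0, 0.122, -0.09, 0.32],
    [0, 0.154, -0.113, 0.4],
    [0, 0.186, -0.137, 0.48],
    [0, 0.218, -0.162, 0.56],
    [0, 0.245, -0.185, 0.595],
  ],
)

```text
t: 3.72
tcp_pos: [0.6259, -0.0436, 0.2602]
tool_rot: [0.517, 0.487, -0.515, 0.48]
force: [0.6, 0.5, -1.9]
finger_gap: 0.299
```

step_arm(
  commands=[
    [0, 0, 0, 0],
    [0, 0, 0, 0],
    [0, 0, 0, 0],
  ],
)

```text
t: 3.97
tcp_pos: [0.6245, -0.0434, 0.2576]
tool_rot: [0.516, 0.488, -0.516, 0.479]
force: [0.0, 0.3, -0.8]
finger_gap: 0.294
```

```bash
python3 mv.py .6395 -.0288 .25 86.4;python3 - <<'E'
from h import *
import pickle
c=cam('wrist'); pickle.dump((c,telemetry.sense()),open('w3.pkl','wb'))
for n in('wrist','top','side'):
    im=optics.snapshot(n); cv2.imwrite(f'pics/{n}3.png',im[:,:,::-1])
crop('pics/top3.png','pics/top3c.png',255,130,395,225,5)
crop('pics/side3.png','pics/side3c.png',245,80,405,240,5)
E
```

```text
t 3.97 pos [ 0.6245 -0.0434  0.2576] toolx [-0.009  0.01  -1.   ] jawyaw -93.7 shift [ 0.0076  0.0141 -0.0155] turn -0.0018 F [ 0.03  0.26 -0.8 ] gap 0.294 q6 1.38
```

View pics/wrist3.png

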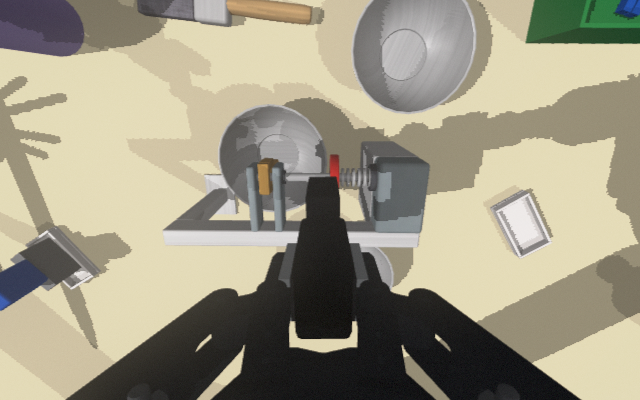

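View pics/top3c.png

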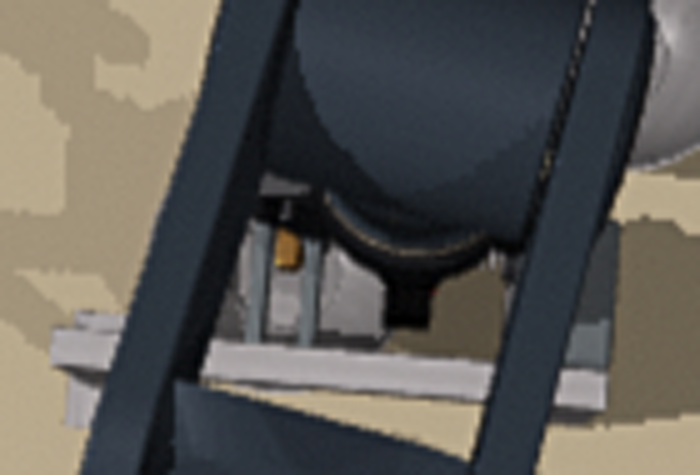

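View pics/side3c.png

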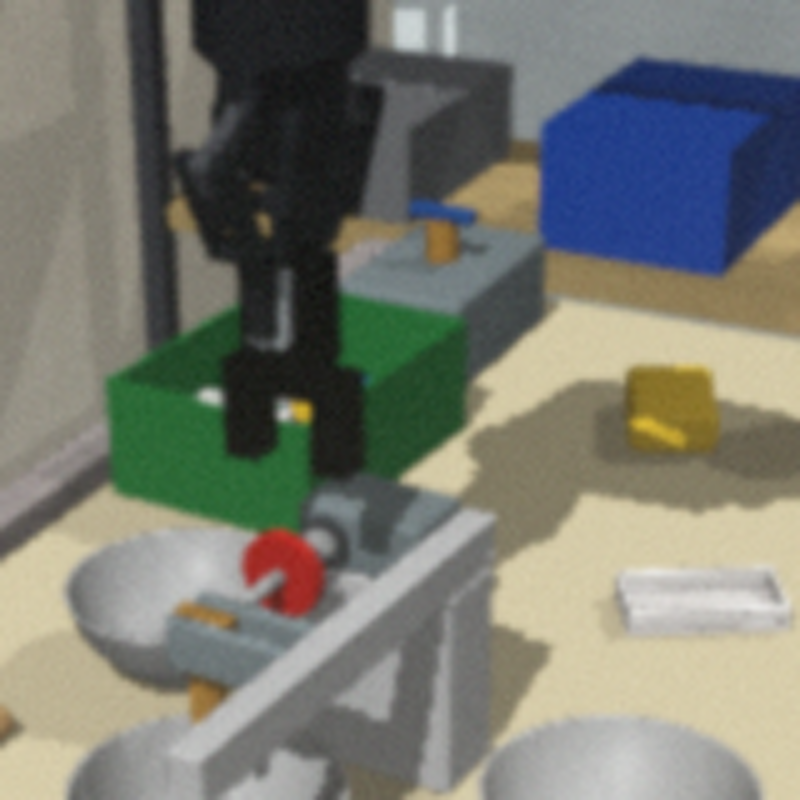

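Run:
```python
from h import *
crop('pics/wrist3.png','pics/wrist3a.png',240,140,390,250,5)
crop('pics/wrist3.png','pics/wrist3b.png',480,180,560,265,7)
```

```text
(no output)
```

View pics/wrist3a.png

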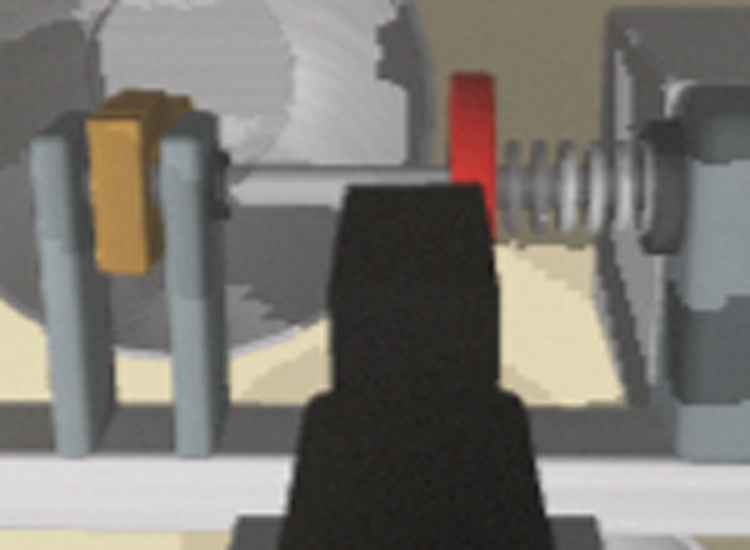

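View pics/wrist3b.png

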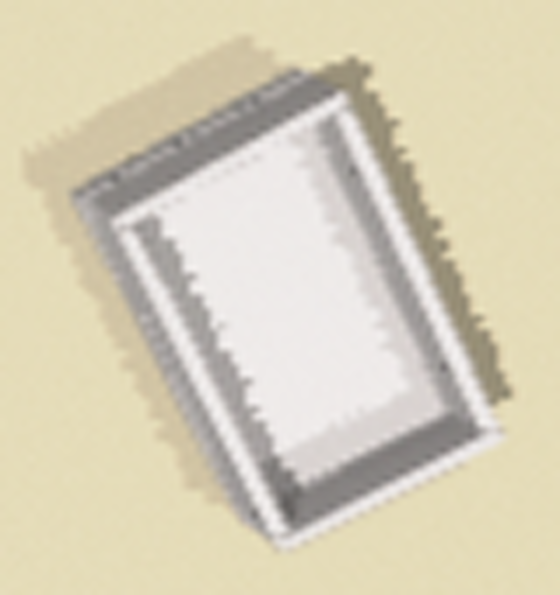

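```bash
python3 - <<'E' | tail -12
import pickle
from meas import *
c,s=pickle.load(open('w3.pkl','rb'))
W=lambda u,v:pt(u,v,240,140,5)
B=lambda u,v:pt(u,v,480,180,7)
lug=onz(c,*W(218,186),.13);col=onz(c,*W(450,184),.13)
print('W lug',lug,'col',col,np.linalg.norm(lug-col),'mid',(lug+col)/2)
print('collar tri top-wrist',tri(T,L(422,154),c,W(455,75)), 'side-wrist')
q=[onz(c,*B(*p),.016) for p in((345,92),(108,222),(280,550),(503,435))]
for x in q:print(x)
print('tray',np.mean(q,0),[np.linalg.norm(q[i]-q[i-1]).round(4) for i in range(4)], np.degrees(np.arctan2(*(q[0]-q[3])[[1,0]])),np.degrees(np.arctan2(*(q[1]-q[2])[[1,0]])))
# fork held: predict image of bottom tips given TCP, tips 62 mm below
A=R.from_quat(s['tool_rot']).as_matrix();p=s['tcp_pos']
f=lambda a,b,d:(proj(c,p+A@np.array([d,a,b]))[0]-[240,140]+.5)*5
for a in(-.032,.032):print('tip',[f(a,b,.062).round() for b in(-.01,.01)])
E
```

```text
bowlrim [0.64823345 0.084889   0.05      ]
bowlrim [ 0.65465477 -0.04402248  0.05      ]
bowlrim [0.70711686 0.0167554  0.05      ]
W lug [ 0.63950774 -0.00291982  0.13      ] col [ 0.63712435 -0.04789526  0.13      ] 0.045038546585484604 mid [ 0.63831605 -0.02540754  0.13      ]
collar tri top-wrist (array([ 0.65810724, -0.04967115,  0.12927871]), np.float64(0.0007311663184227663)) side-wrist
[ 0.56687233 -0.32417497  0.016     ]
[ 0.54159038 -0.28091111  0.016     ]
[ 0.46231482 -0.32794343  0.016     ]
[ 0.4876223  -0.37034124  0.016     ]
tray [ 0.51459996 -0.32584269  0.016     ] [np.float64(0.0917), np.float64(0.0501), np.float64(0.0922), np.float64(0.0494)] 30.222489966505286 30.679654331728724
tip [array([365., 563.]), array([489., 563.])]
tip [array([360., 174.]), array([497., 174.])]
```

```bash
python3 mv.py .6395 -.0275 .215 86.4
```

```text
t 4.12 pos [ 0.6253 -0.0451  0.2594] toolx [-0.006  0.01  -1.   ] jawyaw -93.88 shift [ 0.0445  0.0133 -0.0181] turn -0.005 F [-0.03  0.38 -0.9 ] gap 0.297 q6 1.38
```

step_arm(
  commands=[
    [0, 0.007, -0.009, 0],
    [0, 0.013, -0.018, 0],
    [0.02, 0.013, -0.018, -0.005],
    [0.04, 0.013, -0.018, -0.005],
    [0.044, 0.013, -0.018, -0.005],
    [0.044, 0.013, -0.018, -0.005],
    [0.044, 0.013, -0.018, -0.005],
  ],
)

```text
t: 4.7
tcp_pos: [0.6398, -0.0276, 0.2158]
tool_rot: [0.516, 0.488, -0.514, 0.48]
force: [1.4, 0.2, -1.4]
finger_gap: 0.3
```

```bash
python3 mv.py .6395 -.0275 .177 86.4;python3 - <<'E'
from h import *
for n in('wrist','side'):
    im=optics.snapshot(n); cv2.imwrite(f'pics/{n}4.png',im[:,:,::-1])
a=cv2.imread('pics/wrist4.png')[120:260,240:400];b=cv2.imread('pics/side4.png')[110:250,245:385]
cv2.imwrite('pics/c4.png',cv2.resize(np.hstack([a,b]),None,fx=2.6,fy=2.6,interpolation=cv2.INTER_CUBIC))
E
python3 mv.py .6395 -.0275 .177 86.4
```

```text
t 4.7 pos [ 0.6398 -0.0276  0.2158] toolx [-0.005  0.01  -1.   ] jawyaw -93.6 shift [ 0.0388 -0.0001  0.0003] turn -0.0 F [ 1.41  0.16 -1.4 ] gap 0.3 q6 1.41
 t 4.8 pos [ 0.6403 -0.0278  0.2169] toolx [-0.003  0.009 -1.   ] jawyaw -93.6 shift [ 0.0399 -0.0007  0.0001] turn -0.0001 F [ 0.61  0.77 -2.45] gap 0.299 q6 1.41
```

View pics/c4.png

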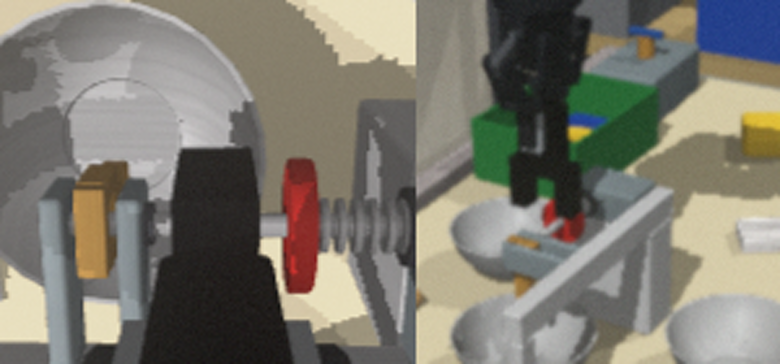

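step_arm(
  commands=[
    [0.01, -0.0005, 0, 0],
    [0.02, -0.0005, 0, 0],
    [0.03, -0.0005, 0, 0],
    [0.04, -0.0005, 0, 0],
    [0.04, -0.0005, 0, 0],
    [0.04, -0.0005, 0, 0],
  ],
)

```text
t: 5.3
tcp_pos: [0.6388, -0.0272, 0.1754]
tool_rot: [0.516, 0.488, -0.515, 0.48]
force: [0.4, 0.5, -0.8]
finger_gap: 0.298
```

```bash
python3 mv.py .638 -.0645 .177 86.4;python3 - <<'E'
from h import *
for n in('wrist','side'):
    im=optics.snapshot(n); cv2.imwrite(f'pics/{n}5.png',im[:,:,::-1])
a=cv2.imread('pics/wrist5.png')[120:260,240:400];b=cv2.imread('pics/side5.png')[110:250,245:385]
cv2.imwrite('pics/c5.png',cv2.resize(np.hstack([a,b]),None,fx=2.6,fy=2.6,interpolation=cv2.INTER_CUBIC))
E
```

```text
t 5.3 pos [ 0.6388 -0.0272  0.1754] toolx [-0.006  0.01  -1.   ] jawyaw -93.61 shift [-0.002   0.0015  0.0372] turn -0.0001 F [ 0.35  0.47 -0.83] gap 0.298 q6 1.41
```

View pics/c5.png

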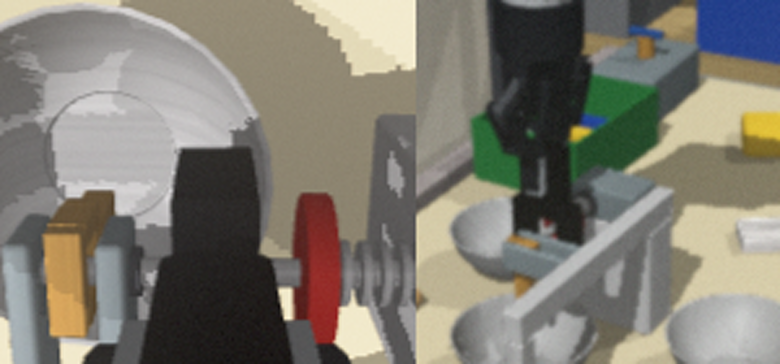

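step_arm(
  commands=[
    [0, 0, 0.006, 0],
    [0, 0, 0.012, 0],
    [0, 0, 0.017, 0],
    [0, 0, 0.022, 0],
    [0, 0, 0.026, 0],
    [0, 0, 0.03, 0],
    [0, 0, 0.03, 0],
  ],
)

```text
t: 5.98
tcp_pos: [0.6382, -0.0578, 0.1768]
tool_rot: [0.518, 0.487, -0.514, 0.481]
force: [0.9, 4.3, 0.5]
finger_gap: 0.296
```

```bash
python3 mv.py .638 -.0645 .177 86.4;python3 - <<'E'
from h import *
for n in('wrist','side'):
    im=optics.snapshot(n); cv2.imwrite(f'pics/{n}6.png',im[:,:,::-1])
a=cv2.imread('pics/wrist6.png')[120:260,220:400];b=cv2.imread('pics/side6.png')[110:250,245:385]
cv2.imwrite('pics/c6.png',cv2.resize(np.hstack([a,b]),None,fx=2.5,fy=2.5,interpolation=cv2.INTER_CUBIC))
E
```

```text
t 5.98 pos [ 0.6382 -0.0578  0.1768] toolx [-0.002  0.01  -1.   ] jawyaw -93.66 shift [-0.0003  0.0002  0.0067] turn -0.0011 F [0.89 4.33 0.52] gap 0.296 q6 1.36
```

View pics/c6.png

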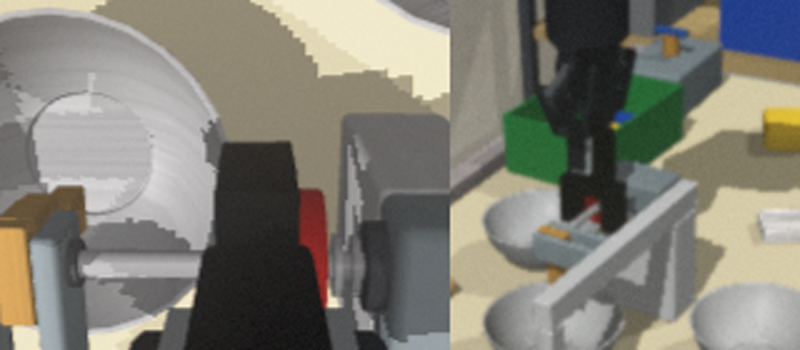

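The prongs are on the collar at about 4 N and the spring is compressing, with the link still on. I'll push about 7 mm further.

step_arm(
  commands=[
    [0, 0, 0.003, 0],
    [0, 0, 0.006, 0],
    [0, 0, 0.007, 0],
    [0, 0, 0.007, 0],
    [0, 0, 0.007, 0],
    [0, 0, 0.007, 0],
  ],
)

```text
t: 6.58
tcp_pos: [0.6377, -0.064, 0.1766]
tool_rot: [0.517, 0.487, -0.514, 0.481]
force: [0.4, 3.4, 0.4]
finger_gap: 0.292
```

```bash
python3 mv.py .638 -.0645 .177 86.4;python3 - <<'E'
from h import *
for n in('wrist','side'):
    im=optics.snapshot(n); cv2.imwrite(f'pics/{n}7.png',im[:,:,::-1])
a=cv2.imread('pics/wrist7.png')[120:260,200:380];b=cv2.imread('pics/side7.png')[130:270,245:385]
cv2.imwrite('pics/c7.png',cv2.resize(np.hstack([a,b]),None,fx=2.5,fy=2.5,interpolation=cv2.INTER_CUBIC))
E
```

```text
t 6.58 pos [ 0.6377 -0.064   0.1766] toolx [-0.002  0.01  -1.   ] jawyaw -93.63 shift [-0.0004  0.0003  0.0004] turn -0.0006 F [0.35 3.36 0.41] gap 0.292 q6 1.35
```

View pics/c7.png

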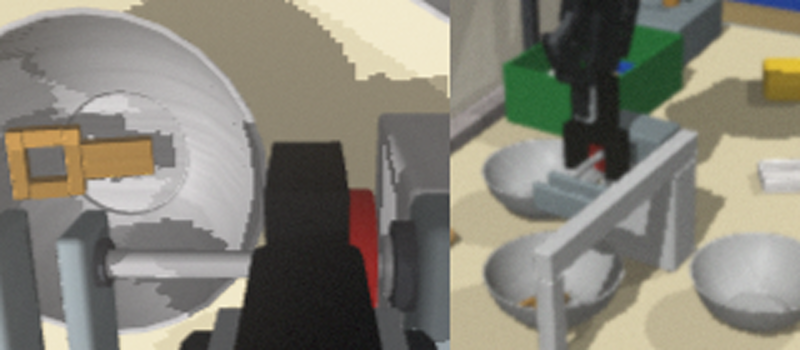

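The link has dropped into the bowl. Now I'll ease the bar back and lift off.

step_arm(
  commands=[
    [0, 0, -0.006, 0],
    [0, 0, -0.012, 0],
    [0, 0, -0.018, 0],
    [0, 0, -0.024, 0],
    [0, 0.001, -0.03, 0],
    [0, 0.001, -0.036, 0],
    [0, 0.001, -0.037, 0],
    [0, 0.001, -0.037, 0],
  ],
)

```text
t: 7.35
tcp_pos: [0.6409, -0.027, 0.1768]
tool_rot: [0.517, 0.487, -0.514, 0.481]
force: [-0.2, -1.0, -1.4]
finger_gap: 0.298
```

```bash
python3 mv.py .6395 -.0275 .26 86.4
```

```text
t 7.35 pos [ 0.6409 -0.027   0.1768] toolx [-0.003  0.009 -1.   ] jawyaw -93.56 shift [-0.0832 -0.0017 -0.0002] turn 0.0006 F [-0.22 -1.01 -1.37] gap 0.298 q6 1.41
```

step_arm(
  commands=[
    [-0.01, -0.001, 0, 0],
    [-0.025, -0.001, 0, 0],
    [-0.045, -0.001, 0, 0],
    [-0.07, -0.001, 0, 0],
    [-0.085, -0.001, 0, 0],
    [-0.09, -0.001, 0, 0],
    [-0.09, -0.001, 0, 0],
  ],
)

```text
t: 7.93
tcp_pos: [0.641, -0.0285, 0.2692]
tool_rot: [0.518, 0.486, -0.513, 0.482]
force: [-0.3, 0.5, -1.1]
finger_gap: 0.297
```

```bash
python3 mv.py .515 -.327 .26 120.4
python3 - <<'E'
from h import *
for n in('wrist','side'):
    im=optics.snapshot(n); cv2.imwrite(f'pics/{n}8.png',im[:,:,::-1])
a=cv2.imread('pics/wrist8.png')[120:260,200:380];b=cv2.imread('pics/side8.png')[130:270,245:385]
cv2.imwrite('pics/c8.png',cv2.resize(np.hstack([a,b]),None,fx=2.5,fy=2.5,interpolation=cv2.INTER_CUBIC))
E
```

```text
t 7.93 pos [ 0.641  -0.0285  0.2692] toolx [ 0.001  0.008 -1.   ] jawyaw -93.59 shift [ 0.0067 -0.1071  0.3059] turn -0.5932 F [-0.25  0.51 -1.08] gap 0.297 q6 1.41
```

View pics/c8.png

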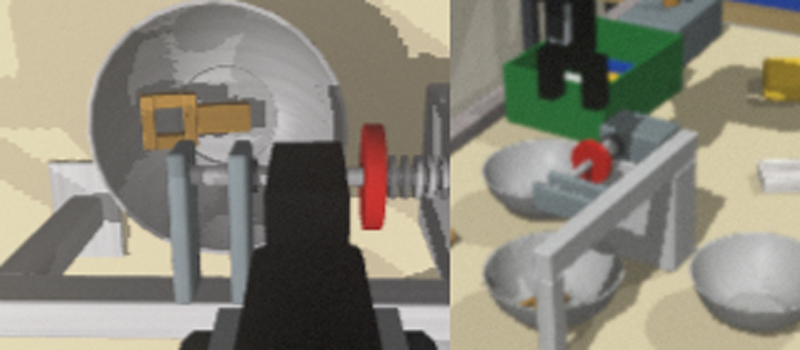

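step_arm(
  commands=[
    [0, -0.01, 0.03, -0.07],
    [0, -0.023, 0.065, -0.15],
    [0, -0.036, 0.104, -0.24],
    [0, -0.05, 0.143, -0.33],
    [0, -0.064, 0.182, -0.42],
    [0, -0.077, 0.221, -0.5],
    [0, -0.091, 0.26, -0.57],
    [0, -0.105, 0.295, -0.593],
  ],
)

```text
t: 8.7
tcp_pos: [0.5143, -0.3175, 0.2623]
tool_rot: [0.353, 0.618, -0.349, 0.61]
force: [0.3, -0.7, -0.2]
finger_gap: 0.298
```

step_arm(
  commands=[
    [0, 0, 0, 0],
    [0, 0, 0, 0],
    [0, 0, 0, 0],
  ],
)

```text
t: 8.95
tcp_pos: [0.5135, -0.3168, 0.2607]
tool_rot: [0.354, 0.619, -0.349, 0.608]
force: [-0.3, -0.3, -1.6]
finger_gap: 0.297
```

```bash
python3 mv.py .5155 -.327 .12 120.4
```

```text
t 8.95 pos [ 0.5135 -0.3168  0.2607] toolx [-0.009  0.014 -1.   ] jawyaw -59.56 shift [ 0.1405 -0.0034  0.0122] turn 0.0007 F [-0.27 -0.27 -1.58] gap 0.297 q6 0.3
```

Descend to prong tips at about z 0.058 and check.

step_arm(
  commands=[
    [0.02, -0.002, 0.008, 0],
    [0.05, -0.003, 0.012, 0],
    [0.08, -0.003, 0.012, 0],
    [0.11, -0.003, 0.012, 0],
    [0.135, -0.003, 0.012, 0],
    [0.14, -0.003, 0.012, 0],
    [0.14, -0.003, 0.012, 0],
    [0.14, -0.003, 0.012, 0],
  ],
)

```text
t: 9.62
tcp_pos: [0.5168, -0.3259, 0.1212]
tool_rot: [0.353, 0.619, -0.348, 0.609]
force: [0.2, -0.3, -0.7]
finger_gap: 0.297
```

```bash
python3 mv.py .5155 -.327 .069 120.4
python3 - <<'E'
from h import *
for n in('wrist','side'):
    im=optics.snapshot(n); cv2.imwrite(f'pics/{n}9.png',im[:,:,::-1])
a=cv2.imread('pics/wrist9.png')[100:240,240:400];b=cv2.imread('pics/side9.png')[100:240,320:460]
cv2.imwrite('pics/c9.png',cv2.resize(np.hstack([a,b]),None,fx=2.6,fy=2.6,interpolation=cv2.INTER_CUBIC))
E
python3 mv.py .5155 -.327 .069 120.4
```

```text
t 9.62 pos [ 0.5168 -0.3259  0.1212] toolx [-0.009  0.014 -1.   ] jawyaw -59.47 shift [ 0.0522 -0.0017  0.0011] turn 0.0023 F [ 0.21 -0.29 -0.74] gap 0.297 q6 0.29
 t 9.72 pos [ 0.5173 -0.3271  0.1225] toolx [-0.006  0.011 -1.   ] jawyaw -59.51 shift [ 0.0535 -0.0015 -0.0003] turn 0.0016 F [-0.29 -0.51 -0.68] gap 0.295 q6 0.29
```

View pics/c9.png

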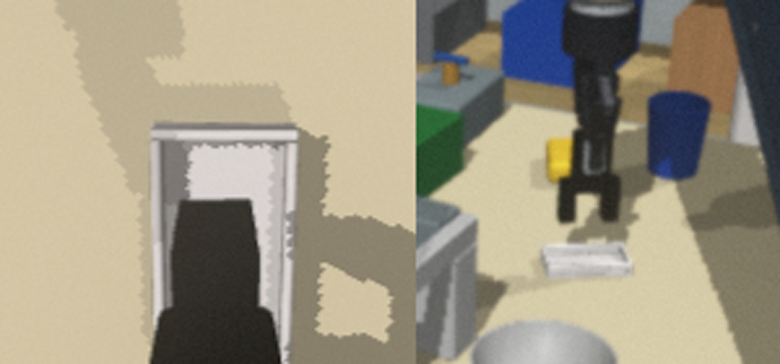

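step_arm(
  commands=[
    [0.015, -0.0015, 0.0015, 0.002],
    [0.03, -0.0015, 0.0015, 0.002],
    [0.042, -0.0015, 0.0015, 0.002],
    [0.05, -0.0015, 0.0015, 0.002],
    [0.054, -0.0015, 0.0015, 0.002],
    [0.055, -0.0015, 0.0015, 0.002],
    [0.055, -0.0015, 0.0015, 0.002],
  ],
)

```text
t: 10.3
tcp_pos: [0.5166, -0.3287, 0.0677]
tool_rot: [0.354, 0.617, -0.349, 0.61]
force: [0.6, 0.4, -0.4]
finger_gap: 0.295
```

```bash
python3 mv.py .5155 -.327 .066 120.4
python3 - <<'E'
from h import *
for n in('wrist','side'):
    im=optics.snapshot(n); cv2.imwrite(f'pics/{n}10.png',im[:,:,::-1])
a=cv2.imread('pics/wrist10.png')[100:240,240:400];b=cv2.imread('pics/side10.png')[120:260,320:460]
cv2.imwrite('pics/c10.png',cv2.resize(np.hstack([a,b]),None,fx=2.6,fy=2.6,interpolation=cv2.INTER_CUBIC))
E
python3 mv.py .5155 -.327 .066 120.4
```

```text
t 10.3 pos [ 0.5166 -0.3287  0.0677] toolx [-0.006  0.011 -1.   ] jawyaw -59.62 shift [ 0.0017 -0.0001 -0.002 ] turn -0.0004 F [ 0.57  0.42 -0.35] gap 0.295 q6 0.29
 t 10.4 pos [ 0.5168 -0.3289  0.0681] toolx [-0.005  0.011 -1.   ] jawyaw -59.62 shift [ 0.0021 -0.0002 -0.0022] turn -0.0003 F [-0.24 -0.38 -0.8 ] gap 0.301 q6 0.29
```

View pics/c10.png

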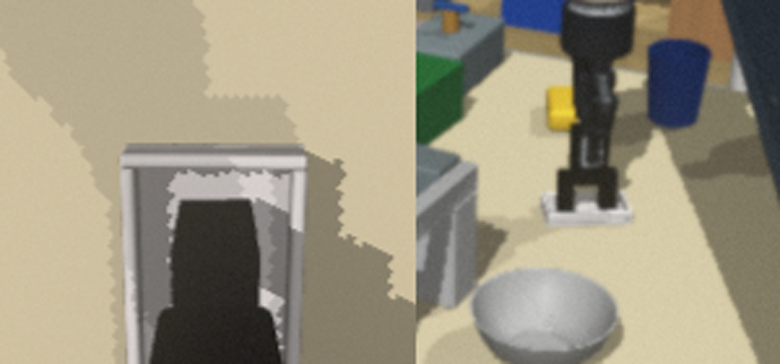

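step_arm(
  commands=[
    [0.001, 0, 0, 0],
    [0.002, 0, 0, 0],
    [0.0025, 0, 0, 0],
    [0.0025, 0, 0, 0],
  ],
)

```text
t: 10.73
tcp_pos: [0.517, -0.3291, 0.0661]
tool_rot: [0.354, 0.617, -0.349, 0.61]
force: [-0.2, -0.3, 1.8]
finger_gap: 0.298
```

step_arm(
  commands=[
    [0.0005, 0, 0, 0],
    [0.0005, 0, 0, 0],
    [0.0005, 0, 0, 0],
  ],
  grip_force=20,
)

```text
t: 10.98
tcp_pos: [0.517, -0.3292, 0.0661]
tool_rot: [0.354, 0.617, -0.349, 0.61]
force: [-0.6, 0.4, 4.9]
finger_gap: 0.295
```

step_arm(
  commands=[
    [0, 0, 0, 0],
    [0, 0, 0, 0],
    [0, 0, 0, 0],
    [0, 0, 0, 0],
    [0, 0, 0, 0],
    [0, 0, 0, 0],
  ],
  jaw=0.085,
)

```text
t: 11.48
tcp_pos: [0.517, -0.3291, 0.0659]
tool_rot: [0.354, 0.617, -0.349, 0.61]
force: [0.6, -0.7, 0.2]
finger_gap: 0.999
```

```bash
python3 mv.py .5155 -.327 .066 120.4
python3 - <<'E'
from h import *
for n in('wrist','side'):
    im=optics.snapshot(n); cv2.imwrite(f'pics/{n}11.png',im[:,:,::-1])
a=cv2.imread('pics/wrist11.png')[100:400,170:480];b=cv2.imread('pics/side11.png')[120:260,320:460]
cv2.imwrite('pics/c11.png',np.hstack([cv2.resize(a,(413,400)),cv2.resize(b,(380,400))]))
E
```

```text
t 11.48 pos [ 0.517  -0.3291  0.0659] toolx [-0.005  0.01  -1.   ] jawyaw -59.62 shift [-0.0001 -0.0002 -0.0026] turn -0.0003 F [ 0.6  -0.73  0.17] gap 0.999 q6 0.29
```

View pics/c11.png

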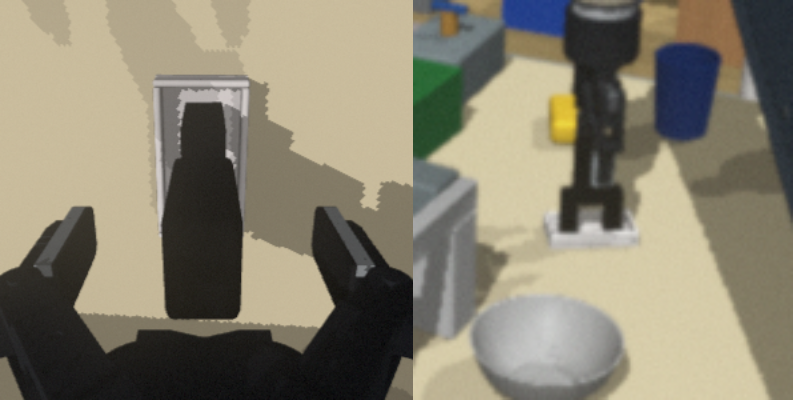

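The fork is released and standing between the open fingers. Next I'll back straight up.

step_arm(
  commands=[
    [-0.02, 0, 0, 0],
    [-0.05, 0, 0, 0],
    [-0.08, 0, 0, 0],
    [-0.11, 0, 0, 0],
    [-0.14, 0, 0, 0],
    [-0.16, 0, 0, 0],
    [-0.16, 0, 0, 0],
    [-0.16, 0, 0, 0],
  ],
)

```text
t: 12.25
tcp_pos: [0.5182, -0.3311, 0.2274]
tool_rot: [0.353, 0.616, -0.35, 0.611]
force: [-0.4, 0.1, 0.1]
finger_gap: 0.994
```

```bash
python3 - <<'E' | grep -a -v -E 'rail|bowlrim|tray|face'
from h import *
for n in('top','wrist','side'):
    im=optics.snapshot(n); cv2.imwrite(f'pics/{n}12.png',im[:,:,::-1])
a=cv2.imread('pics/top12.png')[130:270,255:495];b=cv2.imread('pics/side12.png')[150:290,245:425]
cv2.imwrite('pics/c12.png',np.vstack([cv2.resize(a,(514,300)),cv2.resize(b,(514,300))]))
import meas
meas.fit([.516,-.328,30],(('side',meas.S,(350,160,430,215),'pics/side12.png'),))
E
python3 mv.py .5155 -.327 .066 120.4
```

```text
fork [ 0.51691625 -0.33223069] 17.362419524447123 0.023775252525252526
 t 12.4 pos [ 0.5169 -0.3299  0.2243] toolx [-0.007  0.012 -1.   ] jawyaw -59.62 shift [ 0.1583  0.0003 -0.0009] turn -0.0004 F [-0.    0.39  0.2 ] gap 0.994 q6 0.29
```

View pics/c12.png

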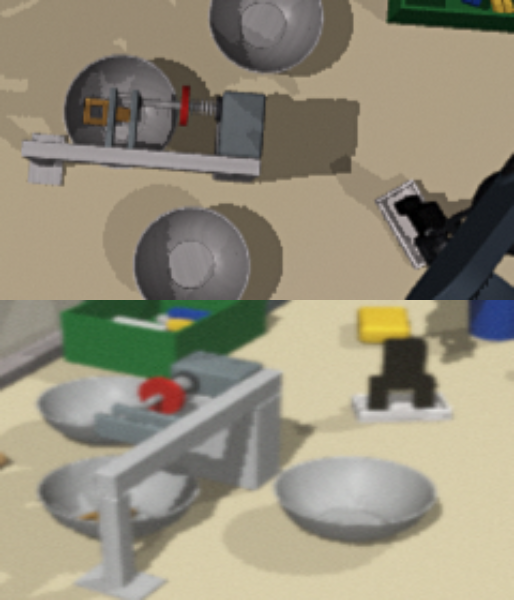

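View pics/wrist12.png

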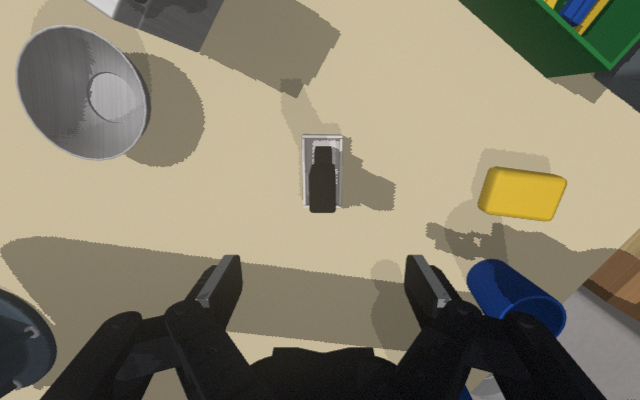

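```bash
python3 -c "
from station import manip
print(manip.sign_off())"
```

```text
the job is handed in; nothing more can be done
None
```

The job is done and handed in at about 12.4 s of the 51 s allowed; the hand-in reports no verdict, so the result rests on my own checks.

**What I did:** I gripped the forked scraper by its handle, set the prongs over the bare part of the bar, and pushed the collar back about 24 mm. The link dropped into the bowl. I eased the bar back, returned the scraper to its tray, let go and backed off.

**Last checks (by camera and force reading):**
- **Link:** it lies in the correct bowl, about 16 mm from its centre.
- **Bowl:** its rim is at the same pixels as at the start, so it has not moved.
- **Bar:** the collar looks back at rest.
- **Scraper:** it stands upright in its own tray, within a few millimetres of the centre.
- **Gripper:** it is open and about 16 cm above where it let go, with no load on it.

**Disagreements:** the wrist camera read about 2–3 mm off the top camera, which I allowed for in positioning. The final fit of the scraper from the side camera alone gave a turn of 17° instead of about 30°. The wrist picture shows the scraper lined up with the tray, so I put that down to a poor one-view fit.

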